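# Unload the air dryer for the bar measures

### The arm

A 6-joint arm with a two-finger parallel gripper is mounted at the origin on a cart in front of the work surface, level with it; the furniture and walls round the work are solid. World frame = base frame: x ahead of the robot, y to its left, z up, the work surface at z = 0. Lengths are in m, angles in rad, forces in N, time in s.
With the tool pointing down it reaches from about 0.3 to 0.775 m from the base axis. Payload 14.6 kg.
Tool frame: the origin (TCP) lies midway between the tips of the shut fingers; the grasp point (between the pads) lies 19 mm behind it; z points along the fingers, y is the line along which they close (so a half turn about z gives the same grasp; the last joint's range is limited). The gripper opens to 94 mm and grips with 3 to 60 N. Pads are 16 mm wide; open, the fingers measure 119 mm over their backs; the gripper's body (75 mm by 177 mm) begins 78 mm behind the grasp point.
Start: joints at [1.231, 0.3, 1.521, -0, 1.321, -0.067], TCP at [0.148, 0.53, 0.205] pointing down, gripper open.
Joint ranges: [-3.03, 3.03], [-0.79, 2.21], [0.23, 2.52], [-1.04, 4.18], [0, 3.07], [-2.55, 2.55]. Speed limits (rad/s): [2.22, 2.22, 2.57, 3.14, 3.14, 3.14].

### API

Orientations are given as [roll, pitch, yaw] about the fixed x, y, z axes, in that order (R = Rz(yaw) Ry(pitch) Rx(roll)).
In Python, from station import telemetry, optics, ctrl gives the robot as it stands.
- The arm moves only by the tool carry_out, never from a script. Its argument "plan" is a list that holds one entry, the list of rows, each a list of 7 numbers: the shift along the tool's x, y, z in mm, then the turn, a rotation vector about the tool's x, y, z in rad, then the finger opening in mm, from 0 to 94. A call has 1 to 20 rows; each row shifts and turns the commanded pose from where the row before left it, along the tool's axes as they then stand; what a row does not reach is not made up. A row lasts 1/12 s, in which the tool goes at most 41.7 mm and 7.16 degrees, less where a joint would pass 70% of its speed; a pose out of reach is approached as far as the arm can. A call with a gripper value outside its range is refused whole. The fingers move at their own pace and stop on an object; "squeeze" is the grip in N (left out, the last holds). Time passes only in rows, so rows that do not move let the fingers close. It gives the time, the measured TCP pose, the force, the opening and the grip force at its end, in the units of the state.
- telemetry.get_obs(): the state, without advancing time (a new reading comes with each control period).
- optics.camera(name): name is "scene" or "top" or "wrist"; returns a dict with "pixels" (400x640x3 uint8, red, green, blue), "intrinsics" (3x3 intrinsics, pixels), "dist_coeffs" ([k1, k2, p1, p2, k3] as OpenCV has them; the pictures are not rectified), "origin" and "rotation" of the camera in the world. Camera axes: x right, y down, z forward; pixel columns grow to the right and rows downward; lengths in m; the calibration is good to about 2 mm. A picture is of the moment at which its call begins. There is no depth.
- ctrl.hand_in(): hands the job in; it is judged then, once.
The state is a dict: "time_s": time; "qpos": joint angles; "joint_vel": joint speeds; "tau": joint torques, N m; "ee_pos": TCP position; "eef_rot": TCP orientation; "force": force on the tool from outside, world axes, zero at the start; "moment": the same for the moment, N m; "grip_width": finger opening in m; "grip_force": force on a finger pad.
Only numpy, scipy, OpenCV 4.12 (cv2) and the standard library are available. Lean on these libraries where they do the work, as an engineer would, in place of code of your own. Each camera call takes 0.05 s, during which the arm holds its last target. There are 200 camera calls.

### The job

The cocktail measures in the little air dryer are dry. Lift the red guard on the dryer, flick the switch under it off and lower the guard again; then raise the sprung hold-down bar until it stays open by itself, and stand every measure upright in the middle of a coaster, one to a coaster. Leave the bar standing open, and do not disturb the other things on the worktop.

Things in the scene. Friction and masses are not known exactly. Their poses are not given: they have to be found in the camera images.
- dryer: Fixed air dryer, yaw varies. Origin at its underside, z up. Metal deck x -65 to 105, y +-122, top at z 22 mm; Its x to its back, y to its left; front faces -x. Measures stand on vents at x -15, y -78, -26, 26, 78 mm. Grey duct 57 mm high along the back (x 65 to 105), a hinge post 120 mm high at each end (x 82, y +-112). Grey switch box 62 mm high at the left end (x -95 to 30, y 122 to 200).
- hold_bar (a joint): Angle (rad) of the sprung hold-down bar: steel frame hinged at the back, its 230 mm wide cross bar (95 mm in front of the hinge) pressing on the measures' rims at 0 (-0.06 if nothing is under it), swinging up and back to a stop at 1.7. An over-centre spring pulls it shut below about 0.7, throws it open and keeps it there above. Takes up to 6 N at the handle. Never raise it while the switch is on.
- bar_hinge (a point): Point on the hold-down bar's hinge line, in the middle: dryer frame (80, 0, 112) mm. Fixed to the dryer. Beware overhead: a wall cabinet hangs above the back of the worktop, its doors and knobs from x = 580 mm on (world), from 420 mm above the worktop up; lean the wrist towards the robot when working far back.
- bar_grip (a point): Middle of the hold-down bar's handle: black round rod 10 mm thick, 68 mm long, along the dryer's y, on two wires 60 mm apart. With the bar down: 150 mm in front of and 30 mm above the hinge, at dryer (-70, 0, 142) mm, 40 mm above the measures' rims, 55 mm in front of the cross bar. A vertical gripper pinching it front and back can follow its arc: the rod turns between the pads.
- guard (a joint): Angle of the red guard over the switch (rad): 0 lying shut, 1.45 open at its stop. Plain damped hinge along the dryer's y at the guard's back edge, no spring: by its weight it falls shut when let go below about 0.9 and falls open and stays open above about 1.15.
- guard_hinge (a point): Middle of the guard's hinge line: dryer frame (5, 161, 66) mm. Fixed to the dryer.
- guard_grip (a point): Middle of the guard's lift rod: black round rod 9 mm thick, 46 mm long, along the dryer's y, on two struts 40 mm apart; 105 mm in front of and 64 mm above the guard's hinge when shut. The guard is a hood 83 mm long, 50 wide, 42 high; the rod stands 24 mm in front of and above its front top edge. Pinched front and back, it turns between the pads.
- toggle (a joint): Angle of the steel switch lever under the guard (rad): 0 = on, leaning to the dryer's left (+y); 0.8 = off, leaning to its right (-y). It stays where it is left (about 1 N at the tip) and can be pushed over sideways.
- toggle_tip (a point): Tip of the switch lever, which is 35 mm long and 10 mm thick. Its pivot is at dryer (-45, 161, 62) mm, 50 mm in front of the guard's hinge line, and it leans 0.4 rad either way. With the guard up it is free from above, from the front and from both sides.
- jigger_1: Cocktail measure: a metal hourglass cup 45 mm across at its upper rim, 80 mm high, about 95 g; a gripper feels a nearly straight-sided solid cup, best held 50 to 65 mm up. Origin at the centre of its underside, z up. Starts on a vent of the dryer, under the hold-down bar; absent (None) in some runs.
- jigger_2: Cocktail measure: a metal hourglass cup 45 mm across at its upper rim, 80 mm high, about 95 g; a gripper feels a nearly straight-sided solid cup, best held 50 to 65 mm up. Origin at the centre of its underside, z up. Starts on a vent of the dryer, under the hold-down bar; absent (None) in some runs.
- jigger_3: Cocktail measure: a metal hourglass cup 45 mm across at its upper rim, 80 mm high, about 95 g; a gripper feels a nearly straight-sided solid cup, best held 50 to 65 mm up. Origin at the centre of its underside, z up. Starts on a vent of the dryer, under the hold-down bar; absent (None) in some runs.
- jigger_4: Cocktail measure: a metal hourglass cup 45 mm across at its upper rim, 80 mm high, about 95 g; a gripper feels a nearly straight-sided solid cup, best held 50 to 65 mm up. Origin at the centre of its underside, z up. Starts on a vent of the dryer, under the hold-down bar; absent (None) in some runs.
- coaster_1: Loose round glass coaster with a silver rim, 85 mm across, 8 mm thick, its flat top about 78 mm across. Origin at the centre of its underside, z up. On the worktop to the right of the dryer.
- coaster_2: Loose round glass coaster with a silver rim, 85 mm across, 8 mm thick, its flat top about 78 mm across. Origin at the centre of its underside, z up. On the worktop to the right of the dryer.
- coaster_3: Loose round glass coaster with a silver rim, 85 mm across, 8 mm thick, its flat top about 78 mm across. Origin at the centre of its underside, z up. On the worktop to the right of the dryer.
- coaster_4: Loose round glass coaster with a silver rim, 85 mm across, 8 mm thick, its flat top about 78 mm across. Origin at the centre of its underside, z up. On the worktop to the right of the dryer.
- bitters_a: Brown dropper bottle with a black bulb, 33 mm across, 102 mm high. Bystander: leave it alone.
- toothpicks: Small jar with a black cap, 45 mm across, 105 mm high. Bystander: leave it alone.
There are look-alikes about, which are no part of the job. What is shaped like the jigger_3 but blue is not meant. What is shaped like the jigger_1 but turquoise is not meant.

How it is judged:
On the way, in this order (a step that is already met when the one before it is completed fails the run):
1. the red guard is lifted (over 1.0 rad) (value of joint guard above 1 rad), for 0.2 s.
2. the switch under it is flicked off (over 0.65 rad) (value of joint toggle above 0.65 rad), for 0.2 s.
3. the guard is lowered over the switch, which stays off (guard under 0.08 rad) (value of joint toggle above 0.65 rad and value of joint guard below 0.08 rad), for 0.3 s.
4. the hold-down bar stands open by itself (over 1.4 rad, not touched by the fingers) (value of joint toggle above 0.65 rad and value of joint hold_bar above 1.4 rad and contact force between the fingers and hold_bar below 0.2 N), for 0.5 s.
At the end, for the whole second after the job is handed in: Switch off (over 0.65 rad), guard shut (under 0.08 rad), hold-down bar standing open (over 1.4 rad); every measure present stands upright (within 0.1 rad) and at rest on a coaster of its own, its centre within 20 mm of the coaster's; the coasters lie flat on the worktop (all of step 3 and value of joint hold_bar above 1.4 rad and ((horizontal distance between jigger_1 and coaster_1 below 0.02 m and z of jigger_1 in the frame of coaster_1 between 0.004 and 0.012 m) or (horizontal distance between jigger_1 and coaster_2 below 0.02 m and z of jigger_1 in the frame of coaster_2 between 0.004 and 0.012 m) or (horizontal distance between jigger_1 and coaster_3 below 0.02 m and z of jigger_1 in the frame of coaster_3 between 0.004 and 0.012 m) or (horizontal distance between jigger_1 and coaster_4 below 0.02 m and z of jigger_1 in the frame of coaster_4 between 0.004 and 0.012 m)) and angle between each of jigger_1, jigger_2, jigger_3, jigger_4, coaster_1, coaster_2, coaster_3, coaster_4's own z axis and vertical below 0.1 rad and linear speed of each of jigger_1, jigger_2, jigger_3, jigger_4 below 0.02 m/s and ((horizontal distance between jigger_2 and coaster_1 below 0.02 m and z of jigger_2 in the frame of coaster_1 between 0.004 and 0.012 m) or (horizontal distance between jigger_2 and coaster_2 below 0.02 m and z of jigger_2 in the frame of coaster_2 between 0.004 and 0.012 m) or (horizontal distance between jigger_2 and coaster_3 below 0.02 m and z of jigger_2 in the frame of coaster_3 between 0.004 and 0.012 m) or (horizontal distance between jigger_2 and coaster_4 below 0.02 m and z of jigger_2 in the frame of coaster_4 between 0.004 and 0.012 m)) and ((horizontal distance between jigger_3 and coaster_1 below 0.02 m and z of jigger_3 in the frame of coaster_1 between 0.004 and 0.012 m) or (horizontal distance between jigger_3 and coaster_2 below 0.02 m and z of jigger_3 in the frame of coaster_2 between 0.004 and 0.012 m) or (horizontal distance between jigger_3 and coaster_3 below 0.02 m and z of jigger_3 in the frame of coaster_3 between 0.004 and 0.012 m) or (horizontal distance between jigger_3 and coaster_4 below 0.02 m and z of jigger_3 in the frame of coaster_4 between 0.004 and 0.012 m)) and ((horizontal distance between jigger_4 and coaster_1 below 0.02 m and z of jigger_4 in the frame of coaster_1 between 0.004 and 0.012 m) or (horizontal distance between jigger_4 and coaster_2 below 0.02 m and z of jigger_4 in the frame of coaster_2 between 0.004 and 0.012 m) or (horizontal distance between jigger_4 and coaster_3 below 0.02 m and z of jigger_4 in the frame of coaster_3 between 0.004 and 0.012 m) or (horizontal distance between jigger_4 and coaster_4 below 0.02 m and z of jigger_4 in the frame of coaster_4 between 0.004 and 0.012 m)) and height (world z) of each of coaster_1, coaster_2, coaster_3, coaster_4 below 0.01 m); the robot touches nothing.
It fails at once if the hold-down bar is raised (over 0.3 rad) while the switch is on (value of joint toggle below 0.4 rad and value of joint hold_bar above 0.3 rad).
It fails at once if a bystander is pushed more than 30 mm or tipped over (distance of any of bitters_a, toothpicks from where it was at the start of the episode above 0.03 m or angle between any of bitters_a, toothpicks's own z axis and vertical above 0.5 rad).
Of jigger_1, jigger_2, jigger_3, jigger_4 only 3 to 4 are there at a start; the rules pass over those that are not, and their reading is None.
At some moment in a run one of coaster_1, coaster_2, coaster_3, coaster_4 may be knocked a few centimetres aside while the robot is not near it.
Once in a run the grip may slacken for a moment while it holds something.
It also fails if it takes over 210 s, if anything falls off the work surface, if the arm or the gripper's body presses on something with over 40 N, if the wrist force passes 120 N, or if a joint passes its speed limit or range.

## Working session

There is one attempt and no reset: what is moved stays moved. The work goes in short steps, Python scripts to look and compute and a tool call to move; the robot and the scene stay as the last step left them, time stands still between calls to the robot, and variables do not carry over. Pictures are saved under pics/ and viewed, at most 14 in all, crops included, and the job is handed in when it is done.

Besides the shell and the picture viewer there is one more tool, called after "Call:" as name([rows], argument=value, ...), one row to a line, values as JSON. carry_out: Moves the arm, as the interface text tells. Its arguments: {"type":"object","properties":{"plan":{"type":"array","items":{"type":"array","items":{"type":"array","items":{"type":"number"}}}},"squeeze":{"type":"number"}},"required":["plan"]}

```bash
mkdir -p pics
cat > h.py <<'E'
import numpy as np, cv2
from station import telemetry, optics, ctrl
from scipy.spatial.transform import Rotation as R
def shot(n,fn=None):
    c=optics.camera(n); c={k:(np.array(v)) for k,v in c.items()}
    if fn: cv2.imwrite('pics/'+fn,c['pixels'][:,:,::-1])
    np.savez('cam_%s.npz'%n,**c); return c
def load(n): return dict(np.load('cam_%s.npz'%n))
def rot(c):
    r=c['rotation']; return r if r.shape==(3,3) else R.from_euler('xyz',r).as_matrix()
def p2w(c,uv,z):
    uv=np.array(uv,float).reshape(-1,1,2)
    n=cv2.undistortPoints(uv,c['intrinsics'],c['dist_coeffs']).reshape(-1,2)
    d=np.c_[n,np.ones(len(n))]@rot(c).T; o=c['origin']
    return o+d*((z-o[2])/d[:,2])[:,None]
def w2p(c,P):
    Rm=rot(c); P=np.array(P,float).reshape(-1,3)
    return cv2.projectPoints(P,cv2.Rodrigues(Rm.T)[0],-Rm.T@c['origin'],c['intrinsics'],c['dist_coeffs'])[0].reshape(-1,2)
E
python3 - <<'E'
from h import *
for n in ('top','scene'):
    c=shot(n,n+'0.png'); print(n,c['origin'],c['rotation'].round(3).tolist(),c['intrinsics'].tolist())
print(telemetry.get_obs())
E
```

```text
top [0.42855874 0.06144536 1.44494874] [-3.068, 0.002, -1.6] [[457.22308579604254, 0.0, 319.7329762419245], [0.0, 457.22308579604254, 190.46630647611215], [0.0, 0.0, 1.0]]
scene [-0.20707338 -0.3217921   0.93837967] [-2.358, 0.005, -1.089] [[456.88271822669486, 0.0, 323.25946026914943], [0.0, 456.88271822669486, 201.5037219290415], [0.0, 0.0, 1.0]]
{'time_s': 0.1, 'qpos': array([ 1.23138769e+00,  3.00388705e-01,  1.52148978e+00, -2.48565742e-06,
        1.32069906e+00, -6.66208050e-02]), 'joint_vel': array([-0.00064314,  0.00014569, -0.00123945, -0.00137451, -0.0001242 ,
        0.00116331]), 'tau': array([-2.20247862e-04, -5.32645261e+01, -3.53285587e+01,  7.09613808e-02,
        2.35044491e-02, -3.09613677e-05]), 'ee_pos': array([0.14811947, 0.52944794, 0.20497015]), 'eef_rot': array([-3.14060979e+00, -6.31629871e-05,  2.86880541e+00]), 'force': array([ 0.0545381 ,  0.35701563, -0.47006591]), 'moment': array([-0.00327888,  0.01149372, -0.02690135]), 'grip_force': 0.0, 'grip_width': 0.09389342677670308}
```

View pics/top0.png

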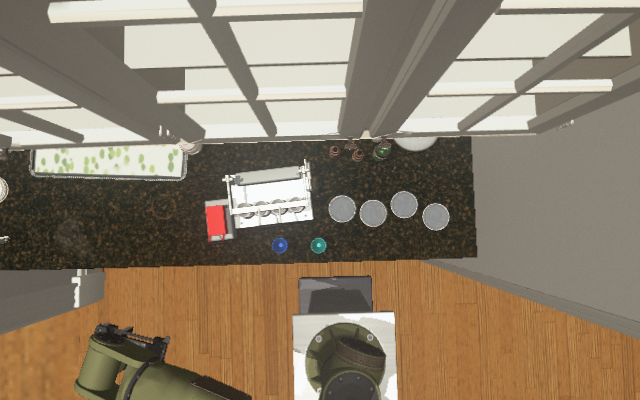

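View pics/scene0.png

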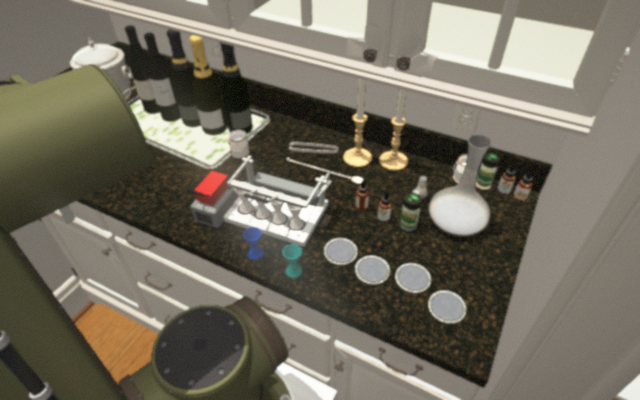

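The top view shows the dryer around (270,195) with its red guard at (216,221). The coasters are at (342,209), (373,213), (404,205) and (436,217). The blue (280,245) and turquoise (318,245) look-alikes stand in front. The measures meant are the plain steel ones under the bar. I'll confirm them in one enlarged crop.

Run:
```python
from h import *
c=load('top'); s=load('scene')
a=cv2.resize(c['pixels'][150:260,195:330],None,fx=5.9,fy=5.4,interpolation=cv2.INTER_CUBIC)
a=cv2.resize(c['pixels'][155:255,198:328],None,fx=6,fy=6,interpolation=cv2.INTER_CUBIC)
cv2.imwrite('pics/crop1.png',a[:,:,::-1])
print('coasters',p2w(c,[[342,209],[373,213],[404,205],[436,217]],.008).round(3).tolist())
print('coasters S',p2w(s,[[340,250],[372,269],[412,277],[447,306]],.008).round(3).tolist())
print('lookalikes',p2w(c,[[280,245],[318,245]],.06).round(3).tolist())
```

```text
coasters [[0.474, -0.008, 0.008], [0.459, -0.105, 0.008], [0.481, -0.203, 0.008], [0.44, -0.302, 0.008]]
coasters S [[0.475, -0.009, 0.008], [0.457, -0.107, 0.008], [0.48, -0.204, 0.008], [0.44, -0.304, 0.008]]
lookalikes [[0.37, 0.185, 0.06], [0.366, 0.071, 0.06]]
```

View pics/crop1.png

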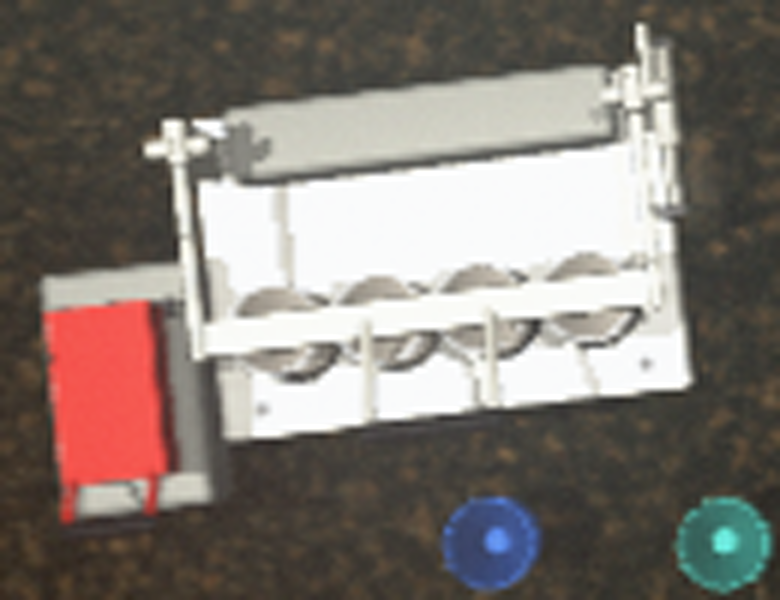

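```bash
cat > fit.py <<'E'
from h import *
from scipy.optimize import least_squares
c=load('top')
D=np.array([[-65,-122,22],[-65,122,22],[82,112,120],[82,-112,120],[30,200,62],[-95,122,62],[-15,115,104],[-15,-115,104]])/1e3
px=np.array([[690,382],[222,440],[175,138],[634,88],[43,278],[215,500],[195,342],[660,290]])/6+[198,155]-.4
def w(p,X):
    r=R.from_euler('z',p[2]).as_matrix(); return X@r.T+[p[0],p[1],0]
f=lambda p:(w2p(c,w(p,D))-px).ravel()
s=least_squares(f,[.48,.21,0.1],loss='soft_l1')
if __name__=='__main__':
    print(s.x.round(4),f(s.x).reshape(-1,2).round(1).tolist())
    for n,P in dict(bar=[-70,0,142],guardgrip=[-100,161,130],ghinge=[5,161,66],togglepiv=[-45,161,62],v1=[-15,78,22],v4=[-15,-78,22]).items():
        print(n,w(s.x,np.array([P])/1e3).round(4))
    sc=load('scene')
    im=sc['pixels'][:,:,::-1].copy()
    for q in w2p(sc,w(s.x,np.r_[D,np.array([[-70,30,142],[-70,-30,142],[-100,181,130],[-100,141,130],[-15,78,102],[-15,26,102],[-15,-26,102],[-15,-78,102]])/1e3])):
        cv2.circle(im,tuple((q*8).astype(int)),8,(0,255,0),-1,shift=3)
    cv2.imwrite('pics/chk.png',cv2.resize(im[150:250,180:340],None,fx=5,fy=5,interpolation=cv2.INTER_CUBIC))
E
python3 fit.py
```

```text
[0.4989 0.2119 0.0862] [[0.2, 1.0], [0.2, 0.3], [0.0, 0.4], [-0.2, -0.2], [-1.1, -0.8], [-0.1, 0.4], [0.1, -0.3], [0.4, -0.7]]
bar [[0.4292 0.2059 0.142 ]]
guardgrip [[0.3854 0.3637 0.13  ]]
ghinge [[0.49   0.3728 0.066 ]]
togglepiv [[0.4402 0.3684 0.062 ]]
v1 [[0.4772 0.2883 0.022 ]]
v4 [[0.4907 0.1329 0.022 ]]
```

View pics/chk.png

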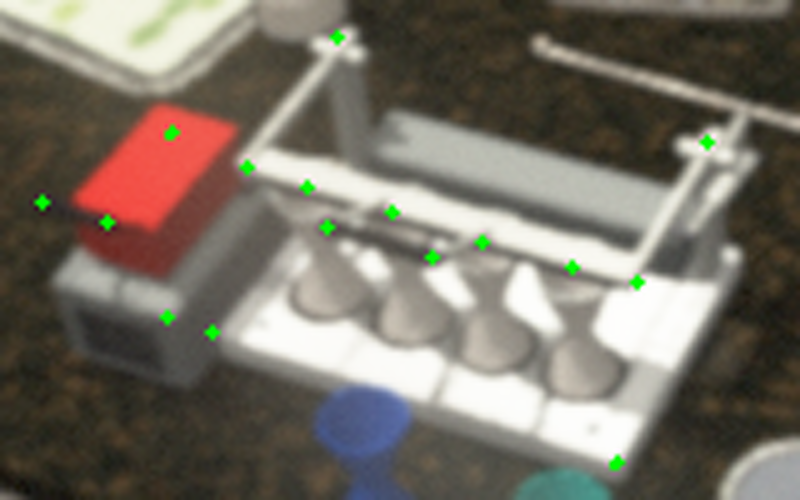

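The four plain steel measures stand on the four vents, and the projected dryer model agrees with the picture. First I turn the tool to dryer yaw and go above the guard rod.

Call:
carry_out([
  [[0,0,0,0,0,0.101,50],[0,0,0,0,0,0.101,50],[0,0,0,0,0,0.101,50],[0,0,0,0,0,0.101,50],[0,0,0,0,0,0.101,50],[0,0,0,0,0,0.101,50],[0,0,0,0,0,0.101,50],[0,0,0,0,0,0.101,50],[0,0,0,0,0,0.101,50],[0,0,0,0,0,0.101,50],[0,0,0,0,0,0.101,50],[0,0,0,0,0,0.101,50],[-23.2,27,0,0,0,0,50],[-23.2,27,0,0,0,0,50],[-23.2,27,0,0,0,0,50],[-23.2,27,0,0,0,0,50],[-23.2,27,0,0,0,0,50],[-23.2,27,0,0,0,0,50],[-23.2,27,0,0,0,0,50],[-23.2,27,0,0,0,0,50]],
], squeeze=10)

```text
time_s: 1.77
ee_pos: [0.3804, 0.3619, 0.2053]
eef_rot: [-3.141, 0.0, 1.657]
force: [-0.2, 1.6, -0.3]
grip_width: 0.0502
grip_force: 0.0
```

```bash
cat >> h.py <<'E'
DR=np.array([.4989,.2119,.0862])
def d2w(X):
    return np.array(X,float).reshape(-1,3)/1e3@R.from_euler('z',DR[2]).as_matrix().T+[DR[0],DR[1],0]
def w2d(X): return (np.array(X,float).reshape(-1,3)-[DR[0],DR[1],0])@R.from_euler('z',DR[2]).as_matrix()*1e3
def st():
    o=telemetry.get_obs(); print('t%.1f'%o['time_s'],'dryer mm',w2d(o['ee_pos']).round(1)[0],'rpy-rel',R.from_matrix(R.from_euler('z',DR[2]+np.pi/2).as_matrix().T@R.from_euler('xyz',o['eef_rot']).as_matrix()).as_rotvec().round(3),'F',np.round(o['force'],1),'w%.1f g%.1f'%(o['grip_width']*1e3,o['grip_force'])); return o
E
python3 - <<'E'
from h import *
c=shot('wrist','w1.png'); st(); print(w2p(c,d2w([[-100,181,130],[-100,141,130],[-45,161,62],[5,161,66]])).round(),c['origin'])
E
```

```text
t1.8 dryer mm [-101.4  156.4  205.1] rpy-rel [ 3.141e+00 -5.000e-03 -2.000e-03] F [ 2.4 -3.2  0.1] w50.3 g0.0
[[327. 181.]
 [327. 225.]
 [376. 184.]
 [422. 185.]] [0.37252239 0.44495021 0.38461333]
```

View pics/w1.png

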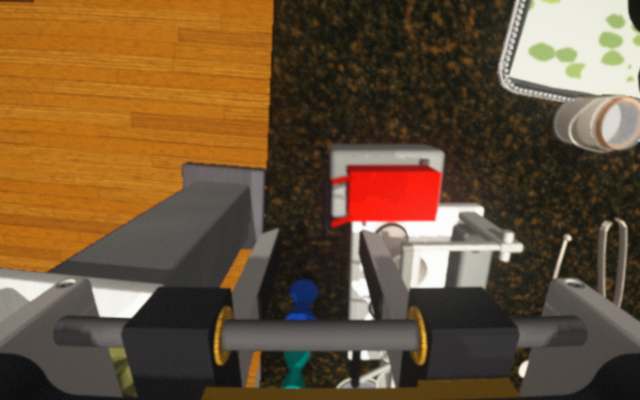

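The wrist view shows the red struts ending at (332,182) and (332,223), within 5 px of the model. Now I go down on the rod and pinch it.

Call:
carry_out([
  [[2.3,0.7,0,0,0,0,34],[2.3,0.7,0,0,0,0,34],[0,0,18,0,0,0,34],[0,0,18,0,0,0,34],[0,0,18,0,0,0,34],[0,0,18,0,0,0,34],[0,0,8,0,0,0,34],[0,0,7,0,0,0,34],[0,0,0,0,0,0,20],[0,0,0,0,0,0,10],[0,0,0,0,0,0,0],[0,0,0,0,0,0,0],[0,0,0,0,0,0,0],[0,0,0,0,0,0,0]],
], squeeze=10)

```text
time_s: 2.98
ee_pos: [0.3831, 0.3686, 0.1195]
eef_rot: [3.135, -0.002, 1.656]
force: [20.4, 4.3, -9.4]
grip_width: 0.0113
grip_force: 10.0
```

Run:
```python
from h import *
st()
def arc(hx,hz,r0,a0,ths):
    P=np.array([[hx-r0*np.cos(a0+t),hz+r0*np.sin(a0+t)] for t in ths]); return P
P=arc(5,66,np.hypot(105,64),np.arctan2(64,105),np.linspace(0,1.26,19))
print(np.diff(P,axis=0).round(1).tolist(),P[-1])
```

```text
t3.0 dryer mm [-101.9  166.1  119.5] rpy-rel [ 3.135e+00 -1.000e-03  3.000e-03] F [20.4  4.3 -9.4] w11.3 g10.0
[[4.7, 7.2], [5.2, 6.8], [5.7, 6.5], [6.1, 6.0], [6.5, 5.6], [6.9, 5.1], [7.3, 4.6], [7.6, 4.1], [7.8, 3.6], [8.1, 3.0], [8.3, 2.4], [8.4, 1.9], [8.5, 1.3], [8.6, 0.7], [8.6, 0.1], [8.6, -0.5], [8.5, -1.1], [8.4, -1.7]] [ 33.82300648 185.541768  ]
```

Call:
carry_out([
  [[0,0,0,0,0,0,28],[0,0,0,0,0,0,28],[-2.3,2.2,0,0,0,0,28],[-2.3,2.2,0,0,0,0,28],[0,0,2.5,0,0,0,28],[0,0,2.5,0,0,0,28],[0,0,0,0,0,0,0],[0,0,0,0,0,0,0],[0,0,0,0,0,0,0],[0,0,0,0,0,0,0],[0,0,0,0,0,0,0]],
], squeeze=12)

```text
time_s: 3.9
ee_pos: [0.3852, 0.3639, 0.1135]
eef_rot: [3.141, -0.0, 1.657]
force: [1.4, 0.1, -0.8]
grip_width: 0.0089
grip_force: 12.0
```

Run:
```python
from h import *
st()
```

```text
t3.9 dryer mm [-100.2  161.2  113.5] rpy-rel [ 3.141 -0.     0.   ] F [ 1.4  0.1 -0.8] w8.9 g12.0
```

Call:
carry_out([
  [[0,4.7,-7.2,0,0,0,0],[0,5.2,-6.8,0,0,0,0],[0,5.7,-6.5,0,0,0,0],[0,6.1,-6.0,0,0,0,0],[0,6.5,-5.6,0,0,0,0],[0,6.9,-5.1,0,0,0,0],[0,7.3,-4.6,0,0,0,0],[0,7.6,-4.1,0,0,0,0],[0,7.8,-3.6,0,0,0,0],[0,8.1,-3.0,0,0,0,0],[0,8.3,-2.4,0,0,0,0],[0,8.4,-1.9,0,0,0,0],[0,8.5,-1.3,0,0,0,0],[0,8.6,-0.7,0,0,0,0],[0,8.6,-0.1,0,0,0,0],[0,8.6,0.5,0,0,0,0],[0,8.5,1.1,0,0,0,0],[0,8.4,1.7,0,0,0,0],[0,0,0,0,0,0,0],[0,0,0,0,0,0,0]],
])

```text
time_s: 5.57
ee_pos: [0.5188, 0.3752, 0.1688]
eef_rot: [3.141, 0.0, 1.656]
force: [0.8, 0.0, 1.0]
grip_width: 0.0082
grip_force: 12.0
```

Run:
```python
from h import *
st()
```

```text
t5.6 dryer mm [ 33.9 161.  168.8] rpy-rel [ 3.141e+00 -1.000e-03 -0.000e+00] F [0.8 0.  1. ] w8.2 g12.0
```

Call:
carry_out([
  [[0,0,0,0,0,0,34],[0,0,0,0,0,0,34],[0,0,0,0,0,0,34],[0,0,-10,0,0,0,34],[0,0,-20,0,0,0,34],[0,0,-20,0,0,0,20],[10,-20,-10,0,0,0,0],[10,-30,0,0,0,0,0],[10,-25,0,0,0,0,0],[10,-11,0,0,0,0,0],[2,0,20,0,0,0,0],[0,0,20,0,0,0,0],[0,0,20,0,0,0,0],[0,0,0,0,0,0,0]],
])

```text
time_s: 6.73
ee_pos: [0.4282, 0.4091, 0.1658]
eef_rot: [-3.137, 0.003, 1.657]
force: [0.4, -0.4, 0.3]
grip_width: 0.0003
grip_force: 0.0
```

Run:
```python
from h import *
st(); c=shot('wrist','w2.png'); shot('scene'); s=load('scene')
a=cv2.resize(s['pixels'][130:250,170:330],None,fx=4,fy=4,interpolation=cv2.INTER_CUBIC)
b=cv2.resize(c['pixels'][100:300,150:550],None,fx=1.6,fy=1.6)
cv2.imwrite('pics/g2.png',np.vstack([a[:280],b])[:,:,::-1])
```

```text
t6.7 dryer mm [-53.4 202.6 165.8] rpy-rel [-3.137 -0.     0.005] F [ 0.4 -0.4  0.3] w0.3 g0.0
```

View pics/g2.png

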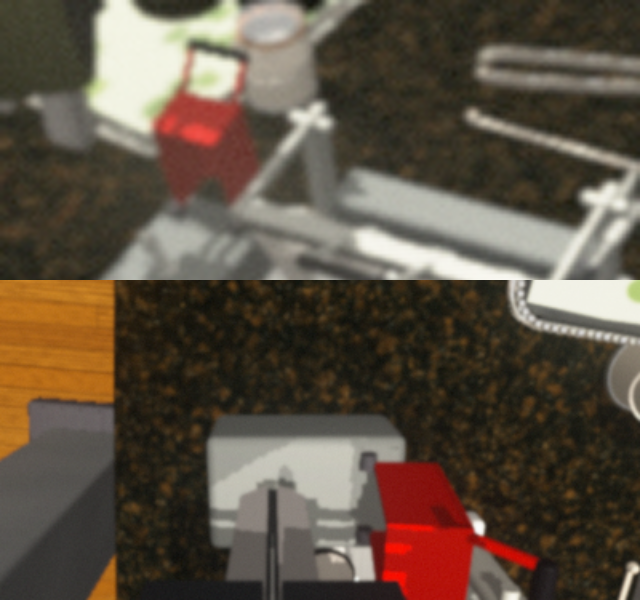

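The guard stands open by itself. The lever stub shows just ahead of the fingers. Next I go down left of the lever and sweep right.

Call:
carry_out([
  [[0,0,20,0,0,0,0],[0,0,20,0,0,0,0],[0,0,20,0,0,0,0],[0,0,16,0,0,0,0],[0,0,8,0,0,0,0],[0,0,0,0,0,0,0],[-5,0,0,0,0,0,0],[-5,0,0,0,0,0,0],[-5,0,0,0,0,0,0],[-5,0,0,0,0,0,0],[-5,0,0,0,0,0,0],[-5,0,0,0,0,0,0],[-5,0,0,0,0,0,0],[-5,0,0,0,0,0,0],[0,0,0,0,0,0,0],[0,0,0,0,0,0,0]],
])

```text
time_s: 8.17
ee_pos: [0.4319, 0.3701, 0.0853]
eef_rot: [-3.141, -0.001, 1.657]
force: [-5.8, 4.1, 4.2]
grip_width: 0.0003
grip_force: 4.0
```

Run:
```python
from h import *
st()
```

```text
t8.2 dryer mm [-53.1 163.3  85.3] rpy-rel [-3.141e+00  1.000e-03 -2.000e-03] F [-5.8  4.1  4.2] w0.3 g4.0
```

Call:
carry_out([
  [[4,0,0,0,0,0,0],[8,0,0,0,0,0,0],[8,0,-10,0,0,0,0],[8,0,-25,0,0,0,0],[0,0,-25,0,0,0,0],[0,0,-25,0,0,0,0],[-20,-20,-20,0,0,0,30],[-20,-20,-10,0,0,0,30],[-20,0,0,0,0,0,30],[-10,0,0,0,0,0,30],[0,0,0,0,0,0,30]],
])

```text
time_s: 9.08
ee_pos: [0.3967, 0.3238, 0.2008]
eef_rot: [3.141, -0.0, 1.656]
force: [0.2, -0.3, -0.1]
grip_width: 0.0284
grip_force: 0.0
```

Run:
```python
from h import *
st(); c=shot('wrist','w3.png')
on=[-45,161+35*np.sin(.4),62+35*np.cos(.4)];off=[-45,161-35*np.sin(.4),62+35*np.cos(.4)]
q=w2p(c,d2w([on,off,[-45,161,62]]))
u,v=q.mean(0).astype(int); print(u,v,q.round(1).tolist(), ((q-[u-80,v-60])*5).round().tolist())
cv2.imwrite('pics/t3.png',cv2.resize(c['pixels'][max(v-60,0):v+60,u-80:u+80],None,fx=5,fy=5,interpolation=cv2.INTER_CUBIC)[:,:,::-1])
```

```text
t9.1 dryer mm [-92.2 120.3 200.8] rpy-rel [ 3.141e+00 -2.000e-03  0.000e+00] F [ 0.2 -0.3 -0.1] w28.4 g0.0
369 151 [[371.3, 139.0], [370.1, 167.8], [365.7, 149.0]] [[412.0, 240.0], [405.0, 384.0], [384.0, 290.0]]
```

View pics/t3.png

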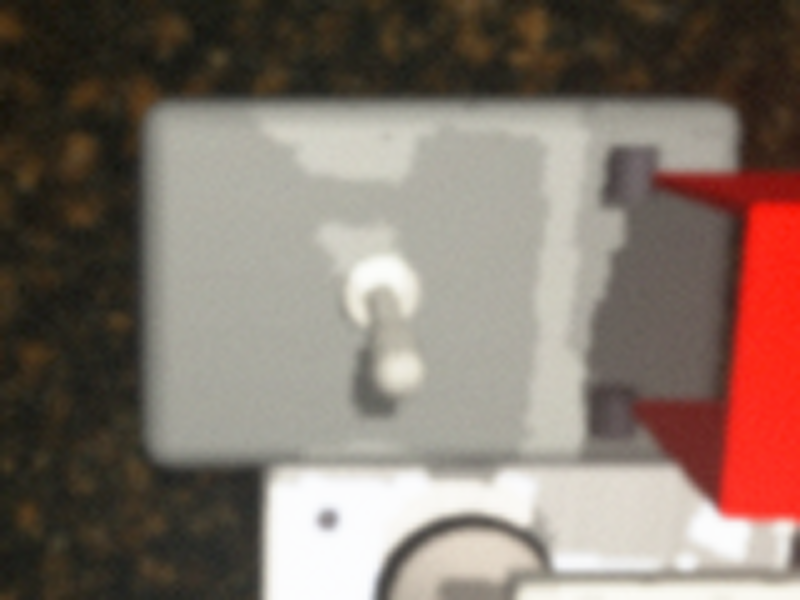

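Lever tip is at (400,372) in the crop, against (405,384) predicted for off and (412,240) for on, so it's off. Now back to the guard's rod.

Call:
carry_out([
  [[10,20,-10,0,0,0,34],[10,28,0,0,0,0,34],[10,30,0,0,0,0,34],[10.7,30,0,0,0,0,34],[0,25,0,0,0,0,34],[0,14.8,0,0,0,0,34],[0,0,12,0,0,0,34],[0,0,0,0,0,0,34],[0,0,0,0,0,0,34]],
])

```text
time_s: 9.88
ee_pos: [0.5391, 0.3782, 0.1964]
eef_rot: [-3.139, 0.001, 1.657]
force: [0.5, -0.1, 0.3]
grip_width: 0.0339
grip_force: 0.0
```

Run:
```python
from h import *
st()
P=np.array([[5-123*np.cos(.5475+t),66+123*np.sin(.5475+t)] for t in np.linspace(1.45,0.06,20)])
print(np.diff(P,axis=0).round(1).tolist(),P[0])
```

```text
t9.9 dryer mm [ 54.4 162.2 196.4] rpy-rel [-3.139e+00 -0.000e+00  2.000e-03] F [ 0.5 -0.1  0.3] w33.9 g0.0
[[-8.3, 3.4], [-8.5, 2.8], [-8.7, 2.2], [-8.9, 1.5], [-9.0, 0.9], [-9.0, 0.2], [-9.0, -0.4], [-8.9, -1.1], [-8.8, -1.7], [-8.7, -2.4], [-8.5, -3.0], [-8.2, -3.6], [-7.9, -4.2], [-7.6, -4.8], [-7.2, -5.3], [-6.8, -5.8], [-6.4, -6.3], [-5.9, -6.8], [-5.4, -7.2]] [ 55.90629227 177.97119901]
```

Call:
carry_out([
  [[0,1.5,12,0,0,0,34],[0,0,12,0,0,0,34],[0,0,10,0,0,0,34],[0,0,0,0,0,0,34],[0,0,0,0,0,0,0],[0,0,0,0,0,0,0],[0,0,0,0,0,0,0],[0,0,0,0,0,0,0],[0,0,0,0,0,0,0]],
])

```text
time_s: 10.63
ee_pos: [0.5407, 0.3781, 0.1645]
eef_rot: [-3.14, 0.0, 1.657]
force: [-8.3, -1.4, 3.4]
grip_width: 0.0082
grip_force: 12.0
```

Run:
```python
from h import *
st()
```

```text
t10.6 dryer mm [ 56.  162.  164.5] rpy-rel [-3.14 -0.    0.  ] F [-8.3 -1.4  3.4] w8.2 g12.0
```

Rod held (8.2 mm). Now lower along the arc.

Call:
carry_out([
  [[0,-8.3,-3.4,0,0,0,0],[0,-8.5,-2.8,0,0,0,0],[0,-8.7,-2.2,0,0,0,0],[0,-8.9,-1.5,0,0,0,0],[0,-9,-0.9,0,0,0,0],[0,-9,-0.2,0,0,0,0],[0,-9,0.4,0,0,0,0],[0,-8.9,1.1,0,0,0,0],[0,-8.8,1.7,0,0,0,0],[0,-8.7,2.4,0,0,0,0],[0,-8.5,3,0,0,0,0],[0,-8.2,3.6,0,0,0,0],[0,-7.9,4.2,0,0,0,0],[0,-7.6,4.8,0,0,0,0],[0,-7.2,5.3,0,0,0,0],[0,-6.8,5.8,0,0,0,0],[0,-6.4,6.3,0,0,0,0],[0,-5.9,6.8,0,0,0,0],[0,-5.4,7.2,0,0,0,0],[0,-2,3,0,0,0,0]],
])

```text
time_s: 12.3
ee_pos: [0.3874, 0.3646, 0.1182]
eef_rot: [-3.14, 0.001, 1.657]
force: [-0.4, 0.5, 1.1]
grip_width: 0.0085
grip_force: 12.0
```

Call:
carry_out([
  [[0,0,0,0,0,0,0],[0,0,0,0,0,0,34],[0,0,0,0,0,0,34],[0,0,0,0,0,0,34],[0,0,-15,0,0,0,34],[0,0,-30,0,0,0,34],[0,0,-30,0,0,0,34],[0,0,-15,0,0,0,34],[-20,0,0,0,0,0,34],[-30,0,0,0,0,0,34],[-35,0,0,0,0,0,34],[-35,10,0,0,0,0,34],[-31,10,0,0,0,0,34],[-10,10,0,0,0,0,34],[0,0,0,0,0,0,34],[0,0,0,0,0,0,34]],
])

```text
time_s: 13.63
ee_pos: [0.4325, 0.2066, 0.2096]
eef_rot: [3.141, -0.0, 1.655]
force: [-0.3, 0.1, -0.4]
grip_width: 0.034
grip_force: 0.0
```

Run:
```python
from h import *
st(); c=shot('wrist','w4.png'); print(w2p(c,d2w([[-70,34,142],[-70,-34,142]])).round())
P=np.array([[80-153*np.cos(.1974+t),112+153*np.sin(.1974+t)] for t in np.linspace(0,1.64,39)])
print(np.diff(P,axis=0).round(1).tolist(),P[-1])
```

```text
t13.6 dryer mm [-66.6   0.5 209.6] rpy-rel [ 3.141e+00 -3.000e-03  0.000e+00] F [-0.3  0.1 -0.4] w34.0 g0.0
[[317. 169.]
 [317. 245.]]
[[1.4, 6.4], [1.7, 6.4], [2.0, 6.3], [2.3, 6.2], [2.5, 6.1], [2.8, 6.0], [3.0, 5.9], [3.3, 5.7], [3.5, 5.6], [3.8, 5.4], [4.0, 5.3], [4.2, 5.1], [4.4, 4.9], [4.6, 4.7], [4.8, 4.5], [5.0, 4.3], [5.2, 4.1], [5.4, 3.8], [5.5, 3.6], [5.7, 3.3], [5.8, 3.1], [6.0, 2.8], [6.1, 2.6], [6.2, 2.3], [6.3, 2.1], [6.4, 1.8], [6.4, 1.5], [6.5, 1.2], [6.5, 0.9], [6.6, 0.7], [6.6, 0.4], [6.6, 0.1], [6.6, -0.2], [6.6, -0.5], [6.6, -0.8], [6.5, -1.0], [6.5, -1.3], [6.4, -1.6]] [120.30886342 259.59470021]
```

View pics/w4.png

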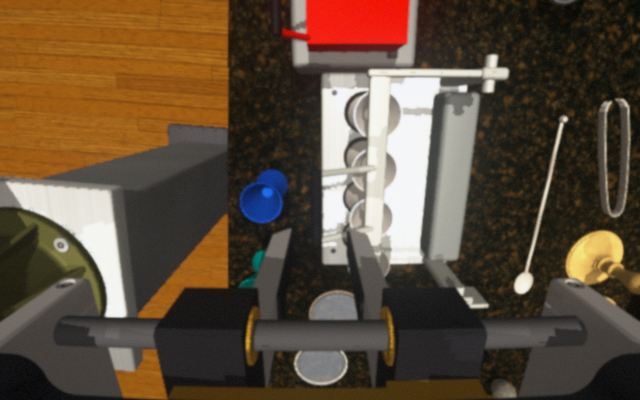

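The guard is down and the handle is where the model puts it (column 317, between the pads). I'll check that the guard is fully shut, then pinch the handle.

Call:
carry_out([
  [[0,-1.5,20,0,0,0,34],[0,-1.5,20,0,0,0,34],[0,0,20,0,0,0,34],[0,0,15,0,0,0,34],[0,0,8,0,0,0,34],[0,0,0,0,0,0,34],[0,0,0,0,0,0,0],[0,0,0,0,0,0,0],[0,0,0,0,0,0,0],[0,0,0,0,0,0,0],[0,0,0,0,0,0,0]],
], squeeze=20)

```text
time_s: 14.6
ee_pos: [0.4295, 0.2069, 0.1271]
eef_rot: [3.14, -0.0, 1.657]
force: [-0.5, 1.6, 2.9]
grip_width: 0.0091
grip_force: 20.0
```

Run:
```python
from h import *
st()
c=load('wrist'); g=lambda t:w2p(c,d2w([[5-123*np.cos(.5475+t),141,66+123*np.sin(.5475+t)]])).round(1).tolist()
print('guard 0/.1/.2',g(0),g(.1),g(.2))
th=np.linspace(0,1.15,41); ph=np.linspace(0,.6,41)
P=np.c_[80-153*np.cos(.1974+th)+16*np.sin(ph),112+153*np.sin(.1974+th)-16*np.cos(ph)]
d=np.diff(P,axis=0); rows=[[0,round(a*np.cos(f)+b*np.sin(f),1),round(a*np.sin(f)-b*np.cos(f),1),-.015,0,0,0] for (a,b),f in zip(d,ph)]
print(rows)
```

```text
t14.6 dryer mm [-69.6   1.  127.1] rpy-rel [ 3.14e+00 -0.00e+00  1.00e-03] F [-0.5  1.6  2.9] w9.1 g20.0
guard 0/.1/.2 [[277.6, 31.0]] [[285.0, 27.7]] [[294.6, 24.3]]
[[0, np.float64(1.2), np.float64(-4.3), -0.015, 0, 0, 0], [0, np.float64(1.4), np.float64(-4.3), -0.015, 0, 0, 0], [0, np.float64(1.5), np.float64(-4.2), -0.015, 0, 0, 0], [0, np.float64(1.7), np.float64(-4.1), -0.015, 0, 0, 0], [0, np.float64(1.9), np.float64(-4.1), -0.015, 0, 0, 0], [0, np.float64(2.1), np.float64(-4.0), -0.015, 0, 0, 0], [0, np.float64(2.2), np.float64(-3.9), -0.015, 0, 0, 0], [0, np.float64(2.4), np.float64(-3.8), -0.015, 0, 0, 0], [0, np.float64(2.6), np.float64(-3.7), -0.015, 0, 0, 0], [0, np.float64(2.7), np.float64(-3.6), -0.015, 0, 0, 0], [0, np.float64(2.9), np.float64(-3.5), -0.015, 0, 0, 0], [0, np.float64(3.1), np.float64(-3.4), -0.015, 0, 0, 0], [0, np.float64(3.2), np.float64(-3.3), -0.015, 0, 0, 0], [0, np.float64(3.3), np.float64(-3.1), -0.015, 0, 0, 0], [0, np.float64(3.5), np.float64(-3.0), -0.015, 0, 0, 0], [0, np.float64(3.6), np.float64(-2.8), -0.015, 0, 0, 0], [0, np.float64(3.7),
[... 639 characters left out ...]
-0.8), -0.015, 0, 0, 0], [0, np.float64(4.6), np.float64(-0.6), -0.015, 0, 0, 0], [0, np.float64(4.6), np.float64(-0.4), -0.015, 0, 0, 0], [0, np.float64(4.6), np.float64(-0.2), -0.015, 0, 0, 0], [0, np.float64(4.6), np.float64(-0.0), -0.015, 0, 0, 0], [0, np.float64(4.6), np.float64(0.2), -0.015, 0, 0, 0], [0, np.float64(4.6), np.float64(0.4), -0.015, 0, 0, 0], [0, np.float64(4.6), np.float64(0.6), -0.015, 0, 0, 0], [0, np.float64(4.6), np.float64(0.8), -0.015, 0, 0, 0], [0, np.float64(4.5), np.float64(0.9), -0.015, 0, 0, 0], [0, np.float64(4.5), np.float64(1.1), -0.015, 0, 0, 0], [0, np.float64(4.4), np.float64(1.3), -0.015, 0, 0, 0], [0, np.float64(4.4), np.float64(1.5), -0.015, 0, 0, 0]]
```

The black guard rod sits at column ~277 in the wrist picture, matching shut (277.6). Now I raise the bar while leaning the wrist.

Call:
carry_out([
  [[0,1.2,-4.3,-0.015,0,0,0],[0,1.4,-4.3,-0.015,0,0,0],[0,1.5,-4.2,-0.015,0,0,0],[0,1.7,-4.1,-0.015,0,0,0],[0,1.9,-4.1,-0.015,0,0,0],[0,2.1,-4.0,-0.015,0,0,0],[0,2.2,-3.9,-0.015,0,0,0],[0,2.4,-3.8,-0.015,0,0,0],[0,2.6,-3.7,-0.015,0,0,0],[0,2.7,-3.6,-0.015,0,0,0],[0,2.9,-3.5,-0.015,0,0,0],[0,3.1,-3.4,-0.015,0,0,0],[0,3.2,-3.3,-0.015,0,0,0],[0,3.3,-3.1,-0.015,0,0,0],[0,3.5,-3.0,-0.015,0,0,0],[0,3.6,-2.8,-0.015,0,0,0],[0,3.7,-2.7,-0.015,0,0,0],[0,3.8,-2.5,-0.015,0,0,0],[0,3.9,-2.4,-0.015,0,0,0],[0,4.0,-2.2,-0.015,0,0,0]],
], squeeze=25)

```text
time_s: 16.27
ee_pos: [0.4733, 0.2107, 0.2061]
eef_rot: [2.841, -0.0, 1.657]
force: [-21.9, -4.2, 21.0]
grip_width: 0.0089
grip_force: 25.0
```

Call:
carry_out([
  [[0,4.1,-2.0,-0.015,0,0,0],[0,4.2,-1.9,-0.015,0,0,0],[0,4.3,-1.7,-0.015,0,0,0],[0,4.4,-1.5,-0.015,0,0,0],[0,4.4,-1.3,-0.015,0,0,0],[0,4.5,-1.2,-0.015,0,0,0],[0,4.5,-1.0,-0.015,0,0,0],[0,4.6,-0.8,-0.015,0,0,0],[0,4.6,-0.6,-0.015,0,0,0],[0,4.6,-0.4,-0.015,0,0,0],[0,4.6,-0.2,-0.015,0,0,0],[0,4.6,0.0,-0.015,0,0,0],[0,4.6,0.2,-0.015,0,0,0],[0,4.6,0.4,-0.015,0,0,0],[0,4.6,0.6,-0.015,0,0,0],[0,4.6,0.8,-0.015,0,0,0],[0,4.5,0.9,-0.015,0,0,0],[0,4.5,1.1,-0.015,0,0,0],[0,4.4,1.3,-0.015,0,0,0],[0,4.4,1.5,-0.015,0,0,0]],
])

```text
time_s: 17.93
ee_pos: [0.554, 0.2174, 0.2478]
eef_rot: [2.541, 0.0, 1.657]
force: [0.8, 2.9, -0.0]
grip_width: 0.0092
grip_force: 25.0
```

Run:
```python
from h import *
st()
```

```text
t17.9 dryer mm [ 55.3   0.7 247.8] rpy-rel [ 2.541 -0.    -0.   ] F [ 0.8  2.9 -0. ] w9.2 g25.0
```

Call:
carry_out([
  [[0,0,0,0,0,0,40],[0,0,0,0,0,0,40],[0,0,0,0,0,0,40],[0,0,-15,0,0,0,40],[0,0,-20,0,0,0,40],[0,0,-20,0,0,0,40],[0,-30,-10,0,0,0,40],[0,-30,0,0,0,0,60],[0,-30,0,0.05,0,0,60],[0,0,0,0.1,0,0,60],[0,0,0,0.1,0,0,60],[0,0,0,0.1,0,0,60],[0,0,0,0.1,0,0,60],[0,0,0,0.1,0,0,60],[0,0,0,0.05,0,0,60],[0,0,0,0,0,0,60]],
])

```text
time_s: 19.27
ee_pos: [0.4437, 0.2075, 0.2503]
eef_rot: [-3.137, 0.001, 1.656]
force: [-0.7, 0.2, -0.6]
grip_width: 0.0599
grip_force: 0.0
```

Run:
```python
from h import *
st(); c=shot('wrist'); s=shot('scene')
a=cv2.resize(s['pixels'][120:250,170:330],None,fx=4,fy=4,interpolation=cv2.INTER_CUBIC)[:400]
cv2.imwrite('pics/b5.png',np.hstack([a,c['pixels'][:,300:460]])[:,:,::-1])
for th in (1.2,1.5,1.7):
  P=[[80-153*np.cos(.1974+th),y,112+153*np.sin(.1974+th)] for y in (-30,30)]
  print(th,((w2p(s,d2w(P))-[170,120])*4).round().tolist())
print(w2p(c,d2w([[-15,y,102] for y in (78,26,-26,-78)])).round())
```

```text
t19.3 dryer mm [-55.4   0.4 250.3] rpy-rel [-3.137e+00  2.000e-03  1.000e-03] F [-0.7  0.2 -0.6] w59.9 g0.0
1.2 [[459.0, 53.0], [373.0, 31.0]]
1.5 [[491.0, 11.0], [406.0, -10.0]]
1.7 [[512.0, -5.0], [428.0, -26.0]]
[[360. 112.]
 [358. 162.]
 [357. 207.]
 [355. 249.]]
```

View pics/b5.png

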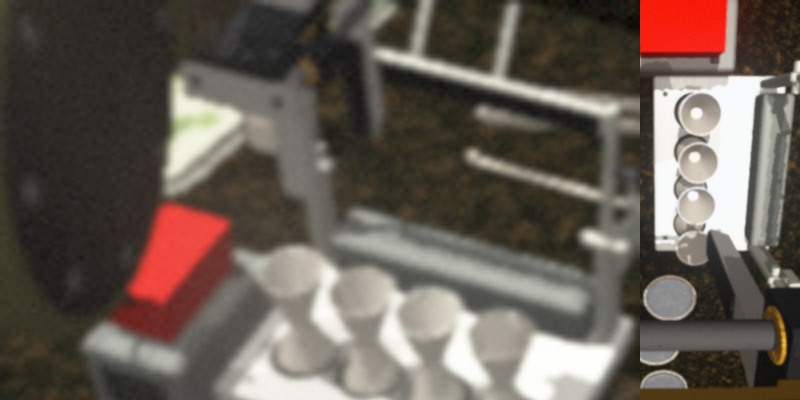

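The bar stands open, the guard is shut, and the four measures are at their vents within a few px of the predictions. Next, the rightmost measure (y −78), with a 0.05 rad lean to clear the open bar.

```bash
cat >> h.py <<'E'
def delta(*pts):
    """tool-frame shifts (mm) through dryer-frame TCP points, from the measured pose"""
    o=telemetry.get_obs(); T=R.from_euler('xyz',o['eef_rot']).as_matrix(); p=o['ee_pos']
    for q in pts:
        q=d2w(q)[0]; print('shift',((q-p)@T*1e3).round(1)); p=q
def coasters(fn='top'):
    c=shot(fn); Z=np.array([[0,y,.008] for y in (0,)]); im=c['pixels']; out=[]
    K=c['intrinsics']; C=[[.474,-.008],[.459,-.106],[.481,-.203],[.44,-.303]]
    b=cv2.GaussianBlur(im,(3,3),0); m=(b.min(2)>85).astype(np.uint8)
    m[:,:325]=0; m[:190]=0; m[235:]=0; m[:,455:]=0
    n,l,s,ce=cv2.connectedComponentsWithStats(cv2.morphologyEx(m,cv2.MORPH_OPEN,np.ones((3,3))))
    for i in range(1,n):
        if s[i,4]>150:
            uv=s[i,:2]+s[i,2:4]/2-.5; P=p2w(c,[uv],.008)[0]; out.append(P); print('coaster',s[i].tolist(),P[:2].round(4),'dryer',w2d(P)[0].round(1))
    return out
E
python3 - <<'E'
from h import *
coasters(); delta([-16.5,-78,150],[-16.5,-78,60])
E
```

```text
coaster [390, 191, 28, 27, 607] [ 0.4841 -0.2017] dryer [ -50.4 -410.7    8. ]
coaster [329, 195, 27, 28, 608] [ 0.4757 -0.0076] dryer [ -42.  -216.7    8. ]
coaster [359, 199, 28, 28, 615] [ 0.4603 -0.103 ] dryer [ -65.6 -310.4    8. ]
coaster [422, 203, 28, 28, 618] [ 0.4417 -0.3008] dryer [-101.1 -505.9    8. ]
shift [-78.7  39.7 100.8]
shift [ 0.  -0.1 90. ]
```

Call:
carry_out([
  [[-16,8,8,0,0,0,94],[-16,8,18,0,0,0,94],[-16,8,18,0,0,0,94],[-16,8,18,0,0,0,94],[-14.4,6.9,18,-0.05,0,0,94],[0,0,10,0,0,0,94],[0,0,5,0,0,0,94],[0,0,0,0,0,0,94],[0,0,0,0,0,0,94]],
])

```text
time_s: 20.17
ee_pos: [0.4892, 0.134, 0.1569]
eef_rot: [3.091, -0.0, 1.658]
force: [-0.8, -0.1, 0.5]
grip_width: 0.0945
grip_force: 0.0
```

Run:
```python
from h import *
st(); delta([-16,-78,60])
```

```text
t20.2 dryer mm [-16.4 -76.7 156.9] rpy-rel [3.091e+00 1.000e-03 0.000e+00] F [-0.8 -0.1  0.5] w94.5 g0.0
shift [-1.3 -4.5 96.8]
```

Call:
carry_out([
  [[-1.3,-1,16,0,0,0,94],[0,-1,20,0,0,0,94],[0,-1,20,0,0,0,94],[0,-1,20,0,0,0,94],[0,-0.5,14,0,0,0,94],[0,0,7,0,0,0,94],[0,0,0,0,0,0,60],[0,0,0,0,0,0,30],[0,0,0,0,0,0,20],[0,0,0,0,0,0,20],[0,0,0,0,0,0,20],[0,0,0,0,0,0,20],[0,0,0,0,0,0,20],[0,0,0,0,0,0,20]],
], squeeze=20)

```text
time_s: 21.33
ee_pos: [0.4898, 0.1319, 0.0591]
eef_rot: [3.091, -0.0, 1.657]
force: [-0.8, -0.9, -0.3]
grip_width: 0.0442
grip_force: 17.2
```

Run:
```python
from h import *
st()
```

```text
t21.3 dryer mm [-15.9 -78.9  59.1] rpy-rel [ 3.091 -0.     0.   ] F [-0.8 -0.9 -0.3] w44.2 g17.2
```

Call:
carry_out([
  [[0,0,-5,0,0,0,20],[0,0,-12,0,0,0,20],[0,0,-18,0,0,0,20],[0,0,-20,0,0,0,20],[0,0,-20,0,0,0,20],[0,0,-12,0,0,0,20],[-12,-2,0,0,0,0,20],[-25,-5,0,0,0,0,20],[-33,-7,0,0,0,0,20],[-35,-7,0,0,0,0,20],[-35,-7,0,0,0,0,20],[-35,-7,0,0,0,0,20],[-35,-7,0,0,0,0,20],[-35,-7,0,0,0,0,20],[-35,-7,0,0,0,0,20],[-35,-7,0,0,0,0,20],[-35,-7,0,0,0,0,20],[-35,-7,0,0,0,0,20],[-30,-5,0,0,0,0,20],[-15,-3,0,0,0,0,20]],
])

```text
time_s: 23.0
ee_pos: [0.4362, -0.3075, 0.1406]
eef_rot: [3.093, -0.0, 1.655]
force: [0.1, 0.7, -0.7]
grip_width: 0.0437
grip_force: 20.0
```

Call:
carry_out([
  [[0,0,0,0,0,0,20],[0,0,0,0,0,0,20],[0,0,0,0,0,0,20]],
])

```text
time_s: 23.25
ee_pos: [0.4373, -0.3036, 0.141]
eef_rot: [3.092, -0.001, 1.657]
force: [0.1, 0.1, -1.6]
grip_width: 0.0441
grip_force: 20.0
```

Run:
```python
from h import *
st(); coasters(); delta([-101,-506,60],[-101,-506,46]); shot('scene','s6.png')
```

```text
t23.2 dryer mm [-105.7 -508.3  141. ] rpy-rel [ 3.092e+00 -0.000e+00  1.000e-03] F [ 0.1  0.1 -1.6] w44.1 g20.0
coaster [390, 191, 28, 27, 603] [ 0.4841 -0.2017] dryer [ -50.4 -410.7    8. ]
coaster [328, 195, 29, 28, 638] [ 0.4757 -0.0076] dryer [ -42.  -216.7    8. ]
coaster [359, 199, 28, 28, 616] [ 0.4603 -0.103 ] dryer [ -65.6 -310.4    8. ]
coaster [422, 203, 31, 28, 624] [ 0.4416 -0.3056] dryer [-101.6 -510.6    8. ]
shift [ 2.   0.4 81.4]
shift [-0.  -0.7 14. ]
```

View pics/s6.png

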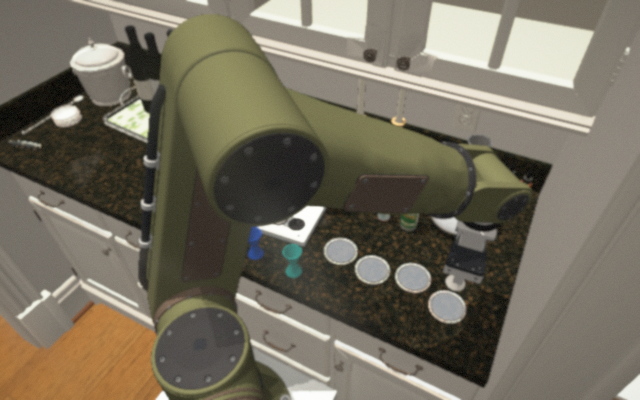

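The measure is held above the right-most coaster, which is at (447,306) in the scene view and hasn't moved. Lowering now.

Call:
carry_out([
  [[1,0.2,15,0,0,0,20],[1,0.2,20,0,0,0,20],[0,0,20,0,0,0,20],[0,0,18,0,0,0,20],[0,0,10,0,0,0,20],[0,0,6,0,0,0,20],[0,0,3,0,0,0,20],[0,0,2.5,0,0,0,20],[0,0,0,0,0,0,20],[0,0,0,0,0,0,20]],
])

```text
time_s: 24.18
ee_pos: [0.443, -0.3019, 0.0479]
eef_rot: [3.091, 0.001, 1.657]
force: [-1.0, 0.3, -0.3]
grip_width: 0.0437
grip_force: 20.0
```

Run:
```python
from h import *
st()
```

```text
t24.2 dryer mm [ -99.9 -507.1   47.9] rpy-rel [ 3.091e+00 -0.000e+00 -1.000e-03] F [-1.   0.3 -0.3] w43.7 g20.0
```

Call:
carry_out([
  [[0,0,1.5,0,0,0,20],[0,0,1.3,0,0,0,20],[0,0,0,0,0,0,20],[0,0,0,0,0,0,48],[0,0,0,0,0,0,56],[0,0,0,0,0,0,70],[0,0,0,0,0,0,70],[0,0,-10,0,0,0,70],[0,0,-25,0,0,0,70],[0,0,-30,0,0,0,70],[0,0,-30,0,0,0,80],[0,0,-10,0,0,0,94]],
])

```text
time_s: 25.18
ee_pos: [0.4385, -0.303, 0.1542]
eef_rot: [3.087, 0.004, 1.657]
force: [-0.0, 0.4, 0.0]
grip_width: 0.0801
grip_force: 0.0
```

Call:
carry_out([
  [[12,2,0,0,0,0,94],[25,4,0,0,0,0,94],[38,7,0,0,0,0,94],[38,7,0,0,0,0,94],[38,7,0,0,0,0,94],[38,7,0,0,0,0,94],[38,7,0,0,0,0,94],[38,7,0,0,0,0,94],[38,7,0,0,0,0,94],[38,7,0,0,0,0,94],[38,7,0,0,0,0,94],[38,7,0,0,0,0,94],[38,7,0,0,0,0,94],[20,2,0,0,0,0,94],[6,0,0,0,0,0,94],[0,0,0,0,0,0,94],[0,0,0,0,0,0,94],[0,0,0,0,0,0,94]],
])

```text
time_s: 26.68
ee_pos: [0.4806, 0.1833, 0.1531]
eef_rot: [3.092, 0.0, 1.656]
force: [-0.5, 0.1, -0.2]
grip_width: 0.0938
grip_force: 0.0
```

Run:
```python
from h import *
st(); delta([-16,-26,60]); c=shot('top'); a=c['pixels'][150:250,200:460]; cv2.imwrite('pics/t7.png',cv2.resize(a,None,fx=3,fy=3,interpolation=cv2.INTER_CUBIC)[:,:,::-1])
```

```text
t26.7 dryer mm [-20.7 -26.9 153.1] rpy-rel [ 3.092e+00 -2.000e-03 -1.000e-03] F [-0.5  0.1 -0.2] w93.8 g0.0
shift [ 1.   0.1 93.2]
```

View pics/t7.png

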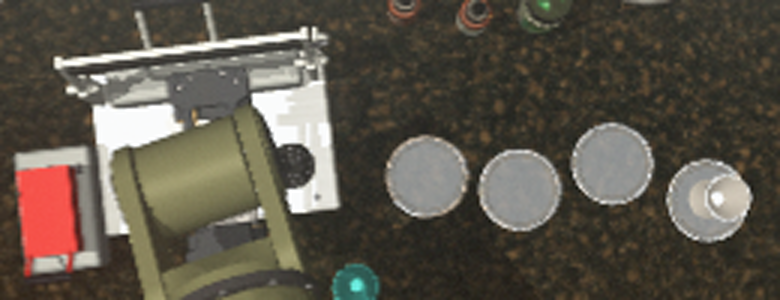

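The first measure stands on coaster 4 at crop (715,198), offset only by parallax. Next measure.

Call:
carry_out([
  [[1,0,16,0,0,0,94],[0,0,20,0,0,0,94],[0,0,20,0,0,0,94],[0,0,20,0,0,0,94],[0,0,12,0,0,0,94],[0,0,5,0,0,0,94],[0,0,0,0,0,0,60],[0,0,0,0,0,0,30],[0,0,0,0,0,0,20],[0,0,0,0,0,0,20],[0,0,0,0,0,0,20],[0,0,0,0,0,0,20],[0,0,0,0,0,0,20],[0,0,0,0,0,0,20]],
])

```text
time_s: 27.9
ee_pos: [0.4855, 0.1858, 0.0608]
eef_rot: [3.091, -0.0, 1.657]
force: [-0.3, -0.6, 0.1]
grip_width: 0.0441
grip_force: 9.8
```

Run:
```python
from h import *
st();delta([-16,-26,145],[-52,-411,145])
```

```text
t27.9 dryer mm [-15.6 -24.9  60.8] rpy-rel [ 3.091 -0.     0.   ] F [-0.3 -0.6  0.1] w44.1 g9.8
shift [ -1.1   3.8 -84.1]
shift [-385.   -35.9   -1.8]
```

Call:
carry_out([
  [[0,0,0,0,0,0,20],[0,0,0,0,0,0,20],[0,0,-5,0,0,0,20],[0,0,-12,0,0,0,20],[0,0,-18,0,0,0,20],[0,0,-20,0,0,0,20],[0,0,-20,0,0,0,20],[0,0,-12,0,0,0,20],[-12,-1,0,0,0,0,20],[-25,-2,0,0,0,0,20],[-35,-3,0,0,0,0,20],[-35,-3,0,0,0,0,20],[-35,-3,0,0,0,0,20],[-35,-3,0,0,0,0,20],[-35,-3,0,0,0,0,20],[-35,-3,0,0,0,0,20],[-35,-3,0,0,0,0,20],[-35,-3,0,0,0,0,20],[-35,-3,0,0,0,0,20],[-30,-2,0,0,0,0,20]],
])

```text
time_s: 29.57
ee_pos: [0.4808, -0.2006, 0.145]
eef_rot: [3.093, -0.0, 1.656]
force: [0.9, 0.3, -1.4]
grip_width: 0.0437
grip_force: 20.0
```

Call:
carry_out([
  [[-4,0,0,0,0,0,20],[0,0,0,0,0,0,20],[0,0,0,0,0,0,20],[0,0,0,0,0,0,20]],
])

```text
time_s: 29.9
ee_pos: [0.4821, -0.201, 0.1455]
eef_rot: [3.092, -0.001, 1.658]
force: [0.2, 0.0, -0.4]
grip_width: 0.0438
grip_force: 20.0
```

Run:
```python
from h import *
st(); coasters(); delta([-51,-411,47]);
```

```text
t29.9 dryer mm [ -52.3 -410.   145.5] rpy-rel [3.092e+00 1.000e-03 1.000e-03] F [ 0.2  0.  -0.4] w43.8 g20.0
coaster [390, 191, 19, 27, 365] [ 0.4845 -0.1875] dryer [ -48.7 -396.6    8. ]
coaster [407, 190, 19, 38, 217] [ 0.4687 -0.2405] dryer [ -69.  -448.1    8. ]
coaster [425, 190, 30, 27, 501] [ 0.4838 -0.3155] dryer [ -60.4 -524.2    8. ]
coaster [328, 195, 28, 28, 635] [ 0.4758 -0.0061] dryer [ -41.8 -215.2    8. ]
coaster [359, 200, 28, 27, 607] [ 0.4587 -0.1029] dryer [ -67.1 -310.2    8. ]
shift [-1.2 -3.8 98.6]
```

Run:
```python
from h import *
c=load('top'); cv2.imwrite('pics/t8.png',cv2.resize(c['pixels'][160:250,320:470],None,fx=5,fy=5,interpolation=cv2.INTER_CUBIC)[:,:,::-1])
```

```text
(no output)
```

View pics/t8.png

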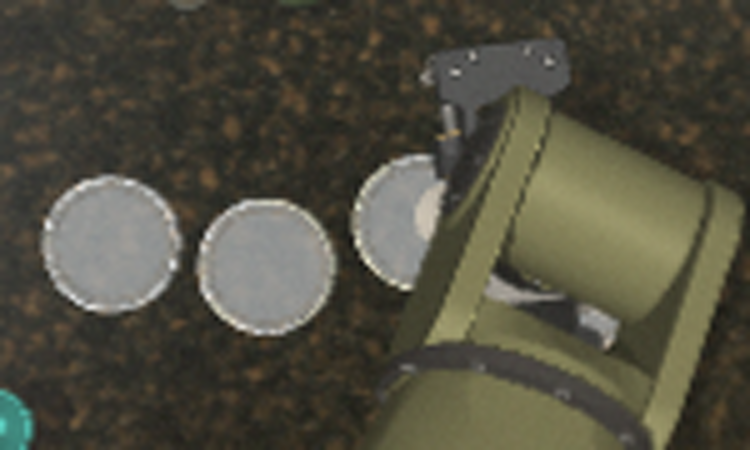

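The arm hides coaster 4. Coaster 3's visible edge (bbox 390,191) is unchanged, so lower here.

Call:
carry_out([
  [[-0.6,-1,15,0,0,0,20],[0,-1,20,0,0,0,20],[0,-1,20,0,0,0,20],[0,0,18,0,0,0,20],[0,0,10,0,0,0,20],[0,0,8,0,0,0,20],[0,0,3,0,0,0,20],[0,0,2,0,0,0,20],[0,0,0,0,0,0,20],[0,0,0,0,0,0,20]],
])

```text
time_s: 30.78
ee_pos: [0.4846, -0.2025, 0.0506]
eef_rot: [3.091, 0.001, 1.657]
force: [-0.3, -0.2, -1.2]
grip_width: 0.0441
grip_force: 20.0
```

Run:
```python
from h import *
st()
```

```text
t30.8 dryer mm [ -49.9 -411.6   50.6] rpy-rel [ 3.091e+00 -0.000e+00 -1.000e-03] F [-0.3 -0.2 -1.2] w44.1 g20.0
```

Call:
carry_out([
  [[0,0,2,0,0,0,20],[0,0,1.5,0,0,0,20],[0,0,0,0,0,0,20],[0,0,0,0,0,0,48],[0,0,0,0,0,0,56],[0,0,0,0,0,0,70],[0,0,0,0,0,0,70],[0,0,-10,0,0,0,70],[0,0,-25,0,0,0,70],[0,0,-30,0,0,0,70],[0,0,-30,0,0,0,80],[0,0,-10,0,0,0,94]],
])

```text
time_s: 31.78
ee_pos: [0.4803, -0.2034, 0.1561]
eef_rot: [3.087, 0.003, 1.657]
force: [-0.0, -0.1, 0.7]
grip_width: 0.0801
grip_force: 0.0
```

Call:
carry_out([
  [[12,2,0,0,0,0,94],[25,3,0,0,0,0,94],[38,3,0,0,0,0,94],[38,3,0,0,0,0,94],[38,3,0,0,0,0,94],[38,3,0,0,0,0,94],[38,3,0,0,0,0,94],[38,3,0,0,0,0,94],[38,3,0,0,0,0,94],[38,3,0,0,0,0,94],[38,3,0,0,0,0,94],[36,2,0,0,0,0,94],[20,2,0,0,0,0,94],[4,2,0,0,0,0,94],[0,0,0,0,0,0,94],[0,0,0,0,0,0,94],[0,0,0,0,0,0,94]],
])

```text
time_s: 33.2
ee_pos: [0.4791, 0.2367, 0.1527]
eef_rot: [3.092, 0.0, 1.656]
force: [-0.4, -0.6, -0.7]
grip_width: 0.0942
grip_force: 0.0
```

Run:
```python
from h import *
st(); delta([-16,26,60]); coasters()
```

```text
t33.2 dryer mm [-17.6  26.4 152.7] rpy-rel [ 3.092e+00 -2.000e-03 -1.000e-03] F [-0.4 -0.6 -0.7] w94.2 g0.0
shift [-0.4 -3.  92.6]
coaster [390, 191, 28, 27, 606] [ 0.4841 -0.2017] dryer [ -50.4 -410.7    8. ]
coaster [329, 195, 27, 28, 613] [ 0.4757 -0.0076] dryer [ -42.  -216.7    8. ]
coaster [359, 199, 28, 28, 615] [ 0.4603 -0.103 ] dryer [ -65.6 -310.4    8. ]
coaster [422, 203, 29, 28, 623] [ 0.4417 -0.3024] dryer [-101.3 -507.5    8. ]
```

All coasters are unchanged. Third measure.

Call:
carry_out([
  [[-0.4,-1,16,0,0,0,94],[0,-1,20,0,0,0,94],[0,-1,20,0,0,0,94],[0,0,20,0,0,0,94],[0,0,12,0,0,0,94],[0,0,5,0,0,0,94],[0,0,0,0,0,0,60],[0,0,0,0,0,0,30],[0,0,0,0,0,0,20],[0,0,0,0,0,0,20],[0,0,0,0,0,0,20],[0,0,0,0,0,0,20],[0,0,0,0,0,0,20],[0,0,0,0,0,0,20],[0,0,0,0,0,0,20],[0,0,0,0,0,0,20]],
])

```text
time_s: 34.58
ee_pos: [0.4811, 0.2376, 0.0602]
eef_rot: [3.091, -0.0, 1.657]
force: [-0.3, 0.9, 1.4]
grip_width: 0.0435
grip_force: 20.0
```

Call:
carry_out([
  [[0,0,-5,0,0,0,20],[0,0,-12,0,0,0,20],[0,0,-18,0,0,0,20],[0,0,-20,0,0,0,20],[0,0,-20,0,0,0,20],[0,0,-12,0,0,0,20],[-10,-2,0,0,0,0,20],[-20,-3,0,0,0,0,20],[-34,-5,0,0,0,0,20],[-34,-5,0,0,0,0,20],[-34,-5,0,0,0,0,20],[-34,-5,0,0,0,0,20],[-34,-5,0,0,0,0,20],[-34,-5,0,0,0,0,20],[-34,-5,0,0,0,0,20],[-34,-5,0,0,0,0,20],[-22,-2,0,0,0,0,20],[-12,-2,0,0,0,0,20],[0,0,0,0,0,0,20],[0,0,0,0,0,0,20]],
])

```text
time_s: 36.25
ee_pos: [0.4561, -0.1022, 0.1442]
eef_rot: [3.092, -0.0, 1.655]
force: [1.5, 0.7, -1.1]
grip_width: 0.0438
grip_force: 20.0
```

Run:
```python
from h import *
st(); coasters(); delta([-66,-310.5,47]);
```

```text
t36.2 dryer mm [ -69.6 -309.2  144.2] rpy-rel [ 3.092e+00 -3.000e-03  0.000e+00] F [ 1.5  0.7 -1.1] w43.8 g20.0
coaster [395, 191, 23, 14, 223] [ 0.5043 -0.2104] dryer [ -31.  -421.2    8. ]
coaster [328, 195, 28, 28, 628] [ 0.4758 -0.0061] dryer [ -41.8 -215.2    8. ]
coaster [423, 203, 28, 27, 594] [ 0.4432 -0.3041] dryer [ -99.9 -509.3    8. ]
coaster [380, 205, 34, 23, 519] [ 0.4471 -0.178 ] dryer [ -85.2 -384.     8. ]
shift [-1.9 -1.4 97.4]
```

```bash
cat >> h.py <<'E'
def ring(x,y,cams=('wrist','scene')):
    a=np.linspace(0,2*np.pi,24,endpoint=False)
    for n in cams:
        c=shot(n); b=cv2.GaussianBlur(c['pixels'],(3,3),0).min(2)
        for r in (.039,.047):
            q=w2p(c,np.c_[x+r*np.cos(a),y+r*np.sin(a),np.full(24,.008 if r<.04 else 0)]).round().astype(int)
            print(n,r,[int(b[v,u]) if 0<=u<640 and 0<=v<400 else -1 for u,v in q])
E
python3 - <<'E'
from h import *
ring(.4603,-.104)
E
```

```text
wrist 0.039 [251, 251, 232, 228, 222, 220, 215, 209, 206, 207, 208, 204, 205, 212, 219, 232, 228, 232, 240, 242, 240, 238, 250, 241]
wrist 0.047 [53, 51, 48, 52, 54, 52, 49, 50, 52, 43, 49, 51, 53, 74, 85, 103, 201, 225, 238, 241, 236, 222, 59, 53]
scene 0.039 [163, 163, 123, 140, 110, 113, 135, 151, 149, 151, 155, 155, 155, 159, 150, 156, 156, 148, 143, 147, 162, 172, 177, 169]
scene 0.047 [153, 117, 116, 109, 63, 78, 44, 44, 45, 43, 41, 40, 60, 46, 58, 45, 50, 52, 36, 49, 61, 138, 145, 134]
```

Coaster 2 is confirmed in place by the ring check from the wrist and scene cameras. Lowering.

Call:
carry_out([
  [[-0.6,0,15,0,0,0,20],[0,0,20,0,0,0,20],[0,0,20,0,0,0,20],[0,0,18,0,0,0,20],[0,0,10,0,0,0,20],[0,0,8,0,0,0,20],[0,0,4,0,0,0,20],[0,0,2,0,0,0,20],[0,0,0,0,0,0,20],[0,0,0,0,0,0,20]],
])

```text
time_s: 37.23
ee_pos: [0.462, -0.102, 0.0483]
eef_rot: [3.091, 0.0, 1.657]
force: [0.8, -0.3, -0.2]
grip_width: 0.0433
grip_force: 20.0
```

Run:
```python
from h import *
st()
```

```text
t37.2 dryer mm [ -63.8 -309.6   48.3] rpy-rel [ 3.091e+00 -0.000e+00 -1.000e-03] F [ 0.8 -0.3 -0.2] w43.3 g20.0
```

Call:
carry_out([
  [[0,0,1.2,0,0,0,20],[0,0,1,0,0,0,20],[0,0,0,0,0,0,20],[0,0,0,0,0,0,48],[0,0,0,0,0,0,56],[0,0,0,0,0,0,70],[0,0,0,0,0,0,70],[0,0,-10,0,0,0,70],[0,0,-25,0,0,0,70],[0,0,-30,0,0,0,70],[0,0,-30,0,0,0,80],[0,0,-10,0,0,0,94]],
])

```text
time_s: 38.23
ee_pos: [0.4576, -0.1028, 0.1549]
eef_rot: [3.087, 0.002, 1.657]
force: [0.2, 1.2, 0.8]
grip_width: 0.0799
grip_force: 0.0
```

Call:
carry_out([
  [[10,2,0,0,0,0,94],[22,3,0,0,0,0,94],[36,5,0,0,0,0,94],[36,5,0,0,0,0,94],[36,5,0,0,0,0,94],[36,5,0,0,0,0,94],[36,5,0,0,0,0,94],[36,5,0,0,0,0,94],[36,5,0,0,0,0,94],[36,4,0,0,0,0,94],[36,4,0,0,0,0,94],[21,2,0,0,0,0,94],[8,2,0,0,0,0,94],[2,0,0,0,0,0,94],[0,0,0,0,0,0,94],[0,0,0,0,0,0,94],[0,0,0,0,0,0,94]],
])

```text
time_s: 39.65
ee_pos: [0.4751, 0.2865, 0.1528]
eef_rot: [3.092, 0.0, 1.655]
force: [-0.1, -0.8, 0.6]
grip_width: 0.0941
grip_force: 0.0
```

Run:
```python
from h import *
st(); delta([-16,78,60]); coasters()
```

```text
t39.6 dryer mm [-17.3  76.3 152.8] rpy-rel [ 3.092e+00 -2.000e-03 -0.000e+00] F [-0.1 -0.8  0.6] w94.1 g0.0
shift [ 1.7 -3.4 92.8]
coaster [390, 191, 28, 27, 605] [ 0.4841 -0.2017] dryer [ -50.4 -410.7    8. ]
coaster [328, 195, 28, 28, 633] [ 0.4758 -0.0061] dryer [ -41.8 -215.2    8. ]
coaster [361, 198, 27, 28, 611] [ 0.4633 -0.1078] dryer [ -63.  -315.5    8. ]
coaster [422, 203, 29, 28, 623] [ 0.4417 -0.3024] dryer [-101.3 -507.5    8. ]
```

Call:
carry_out([
  [[1.2,-1,16,0,0,0,94],[0,-1,20,0,0,0,94],[0,-1,20,0,0,0,94],[0,0,20,0,0,0,94],[0,0,12,0,0,0,94],[0,0,5,0,0,0,94],[0,0,0,0,0,0,60],[0,0,0,0,0,0,30],[0,0,0,0,0,0,20],[0,0,0,0,0,0,20],[0,0,0,0,0,0,20],[0,0,0,0,0,0,20],[0,0,0,0,0,0,20],[0,0,0,0,0,0,20],[0,0,0,0,0,0,20],[0,0,0,0,0,0,20]],
])

```text
time_s: 41.03
ee_pos: [0.4767, 0.289, 0.0601]
eef_rot: [3.091, -0.0, 1.657]
force: [0.5, 0.2, 1.1]
grip_width: 0.0437
grip_force: 20.0
```

Call:
carry_out([
  [[0,0,-5,0,0,0,20],[0,0,-12,0,0,0,20],[0,0,-18,0,0,0,20],[0,0,-20,0,0,0,20],[0,0,-20,0,0,0,20],[0,0,-12,0,0,0,20],[-10,0,0,0,0,0,20],[-20,-2,0,0,0,0,20],[-34,-3,0,0,0,0,20],[-34,-3,0,0,0,0,20],[-34,-3,0,0,0,0,20],[-34,-3,0,0,0,0,20],[-34,-3,0,0,0,0,20],[-34,-3,0,0,0,0,20],[-30,-3,0,0,0,0,20],[-20,-2,0,0,0,0,20],[-10,-1,0,0,0,0,20],[0,0,0,0,0,0,20],[0,0,0,0,0,0,20],[0,0,0,0,0,0,20]],
])

```text
time_s: 42.7
ee_pos: [0.4715, -0.0057, 0.1453]
eef_rot: [3.092, -0.0, 1.658]
force: [-0.6, -0.2, -1.7]
grip_width: 0.0431
grip_force: 20.0
```

Run:
```python
from h import *
st(); delta([-42,-216.5,46.5]); ring(.4757,-.0076); coasters()
```

```text
t42.7 dryer mm [ -46.  -214.4  145.3] rpy-rel [3.092e+00 1.000e-03 0.000e+00] F [-0.6 -0.2 -1.7] w43.1 g20.0
shift [-2.1 -0.9 98.8]
wrist 0.039 [184, 172, 138, 129, 129, 130, 129, 128, 128, 125, 127, 131, 137, 163, 172, 193, 146, 152, 166, 171, 167, 164, 187, 197]
wrist 0.047 [25, 29, 24, 34, 28, 28, 28, 27, 32, 23, 25, 22, 24, 38, 29, 28, 106, 142, 162, 168, 161, 153, 28, 30]
scene 0.039 [161, 135, 135, 164, 150, 155, 134, 148, 149, 147, 150, 153, 152, 154, 155, 157, 144, 137, 146, 149, 161, 174, 165, 172]
scene 0.047 [145, 135, 135, 116, 123, 76, 81, 59, 58, 47, 53, 47, 47, 52, 49, 52, 39, 53, 46, 59, 52, 132, 143, 135]
coaster [391, 191, 27, 27, 588] [ 0.484  -0.2032] dryer [ -50.6 -412.3    8. ]
coaster [326, 198, 7, 37, 197] [0.4534 0.0339] dryer [ -60.7 -173.4    8. ]
coaster [372, 199, 16, 36, 330] [ 0.4471 -0.1245] dryer [ -80.6 -330.7    8. ]
coaster [335, 200, 34, 20, 575] [ 0.4717 -0.0374] dryer [ -48.6 -246.     8. ]
coaster [422, 203, 29, 28, 622] [ 0.4417 -0.3024] dryer [-101.3 -507.5    8. ]
```

Coaster 1 is in place, so lower the last measure.

Call:
carry_out([
  [[-1,0,15,0,0,0,20],[-0.6,0,20,0,0,0,20],[0,0,20,0,0,0,20],[0,0,18,0,0,0,20],[0,0,10,0,0,0,20],[0,0,8,0,0,0,20],[0,0,4,0,0,0,20],[0,0,2.5,0,0,0,20],[0,0,0,0,0,0,20],[0,0,0,0,0,0,20]],
])

```text
time_s: 43.68
ee_pos: [0.4769, -0.0077, 0.0487]
eef_rot: [3.091, 0.0, 1.657]
force: [0.0, -0.2, -0.2]
grip_width: 0.0436
grip_force: 20.0
```

Run:
```python
from h import *
st()
```

```text
t43.7 dryer mm [ -40.8 -216.9   48.7] rpy-rel [ 3.091 -0.    -0.   ] F [ 0.  -0.2 -0.2] w43.6 g20.0
```

Release, lift clear, and back off towards the dryer's front so the cameras can see.

Call:
carry_out([
  [[0,0,1.5,0,0,0,20],[0,0,1,0,0,0,20],[0,0,0,0,0,0,20],[0,0,0,0,0,0,48],[0,0,0,0,0,0,56],[0,0,0,0,0,0,70],[0,0,0,0,0,0,70],[0,0,-10,0,0,0,70],[0,0,-25,0,0,0,70],[0,0,-30,0,0,0,70],[0,0,-30,0,0,0,70],[0,0,-30,0,0,0,70],[20,0,-30,0,0,0,70],[35,0,0,0,0,0,70],[35,0,0,0,0,0,70],[35,0,0,0,0,0,70],[35,0,0,0,0,0,70],[20,0,0,0,0,0,70],[0,0,0,0,0,0,70],[0,0,0,0,0,0,70]],
])

```text
time_s: 45.35
ee_pos: [0.4532, 0.1716, 0.2009]
eef_rot: [3.091, 0.0, 1.659]
force: [0.5, 0.0, -0.5]
grip_width: 0.0701
grip_force: 0.0
```

Run:
```python
from h import *
st(); C=coasters(); s=shot('scene'); t=load('top')
a=cv2.resize(s['pixels'][120:330,170:490],None,fx=2.4,fy=2.4,interpolation=cv2.INTER_CUBIC)[60:]
b=cv2.resize(t['pixels'][185:240,320:460],(768,150*2),interpolation=cv2.INTER_CUBIC)
cv2.imwrite('pics/f9.png',np.vstack([a[:600-300],b])[:,:,::-1] if 0 else cv2.resize(np.vstack([a,b[:,:]]),(700,600))[:,:,::-1])
# rim centre expected pixels (top view) for measures centred on coasters
for P in C: print((w2p(t,[[P[0],P[1],.088],[P[0],P[1],.008]])-[320,185]).round(1).tolist())
```

```text
t45.4 dryer mm [-49.  -36.3 200.9] rpy-rel [ 3.091e+00  3.000e-03 -0.000e+00] F [ 0.5  0.  -0.5] w70.1 g0.0
coaster [390, 191, 28, 27, 606] [ 0.4841 -0.2017] dryer [ -50.4 -410.7    8. ]
coaster [329, 195, 27, 27, 600] [ 0.4773 -0.0077] dryer [ -40.4 -216.9    8. ]
coaster [361, 198, 27, 28, 610] [ 0.4633 -0.1078] dryer [ -63.  -315.5    8. ]
coaster [422, 203, 29, 28, 623] [ 0.4417 -0.3024] dryer [-101.3 -507.5    8. ]
[[88.4, 17.8], [83.5, 19.0]]
[[23.3, 22.0], [22.0, 23.0]]
[[57.1, 25.8], [54.0, 26.5]]
[[122.8, 31.0], [116.0, 31.5]]
```

View pics/f9.png

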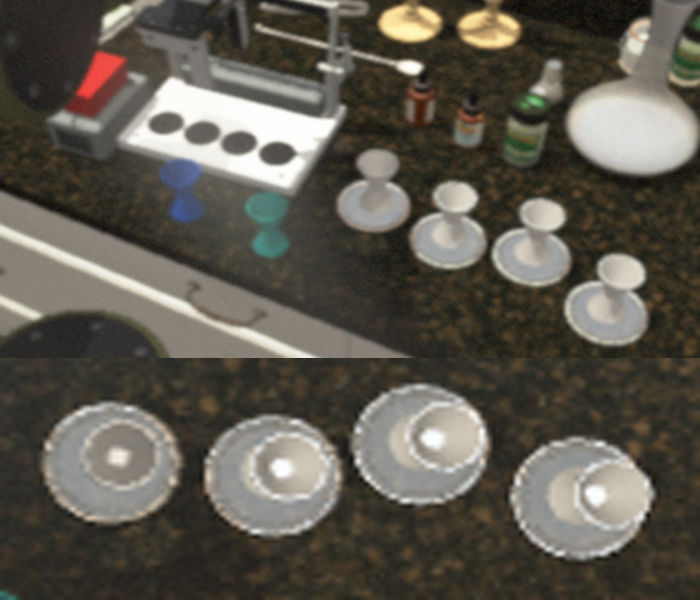

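All four measures stand upright within about 5 mm of their coaster centres, with rims at (119,455), (290,465), (446,436) and (612,493). The guard is shut, the bar is open and nothing is being touched. Handing in.

```bash
python3 -c "
from station import ctrl; print(ctrl.hand_in())"
```

```text
the job is handed in; nothing more can be done
None
```

I handed the job in with the switch off, the guard shut, the hold-down bar standing open, and all four measures upright on their own coasters, each within about 5 mm of centre; the hand-in call returned no verdict.

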